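Fit the crank to the bead press and close it

TASK

Get the little bead press working: lift the dust cap off the end of its spindle and stand it, open end down as it was, in the empty cell of the wooden tray. Then put the crank with the square hub fully home on the square spindle end, so that its arm can swing clear of the rod on top of the press, and turn it clockwise (seen from above) until the press is fully closed. Leave the crank on the spindle and do not disturb the other crank, the jar, the thread cone or the scissors.

Things in the scene. Friction and masses are not known exactly. Their poses are not given: they have to be found in the camera images.
- press: fixed grey bench press. Origin: centre of its underside, on the table; z up, y along its crosshead. Base 120 (x) x 160 (y) x 20; columns of 22 diameter at y = +58 and -58; crosshead 56 (x) x 150 (y), top at z = 135. Upright spindle through it at x = y = 0. At x = 0, y = +58 a limit rod stands on the crosshead; at y = -58 only a low nut (to z = 141), which the fitted crank's arm passes over.
- spindle (a joint): turn of the press's spindle in rad, growing clockwise seen from above. 1.6 is the stop where the press is fully closed (its ram is down on the die). At 0 the square end's sides lie along the press's x and y. It starts between 0.4 and 0.8, stays where it is left and takes about 0.12 N m to turn.
- seat (a point): point on the spindle's axis on top of its round collar (40 diameter), 145 above the table, where the crank's hub comes to rest; it turns with the spindle, z up, x and y along the sides of the square end. The square end is steel, 14 x 14, rises 30 above this point, the last 8 of it tapering to 7 x 7.
- cap: loose grey plastic dust cap, a plain upright cup with the open end down, 36 outer diameter, 44 high, wall 4, top 5 thick, 40 g. Origin: centre of its open underside; z up. It starts over the square end, standing on the collar.
- crank: the crank to fit: steel, loose, lying flat, about 0.22 kg. Origin: on the bore's axis at the hub's underside; z up, x along the arm. Hub: square block 34 x 34, 46 high, with a square hole of 15.5 x 15.5 right through, all sides along x and y, so it fits in four ways. Arm: 16 wide, 10 thick, at the hub's foot (z = 0 to 10), to x = 86; at x = 78 an upright black knob, 18 diameter, to z = 34.
- round_crank: bystander: a similar crank with a round hub (36 diameter, 46 high) and a round hole of 16; same arm and knob. Origin and axes as for the crank.
- tray: fixed wooden tray 84 (x) x 154 (y), walls 4 thick and 14 high, split into two cells by a wall across its y axis; the cell at +y is full of brass beads, the other is empty. Origin: centre of its underside; z up.
- tray_cell (a point): centre of the empty cell's floor (4 above the table); the cell measures 76 (x) x 71 (y) inside; axes as the tray's
- jar: bystander: small jar of beads standing close to the crank, 50 diameter, 64 high, white lid. Origin: centre of its underside.
- thread_cone: bystander: cone of green thread standing on end, 60 diameter at the foot, 135 high. Origin: centre of its underside.
- scissors: bystander: scissors with orange handles lying flat, about 165 long (x from -78 to 88) and 86 wide, 11 high. Origin: near the pivot, on the table; x towards the tips.
- rod_top (a point): centre of the top of the press's limit rod: steel, upright, 10 diameter, from the crosshead's top to 175 above the table, 58 from the spindle's axis. It stands higher than the fitted crank's arm, which cannot pass it.
Things that resemble listed ones, but are neither listed nor needed, are in the scene too. What is shaped like the cap but blue is not meant. What is shaped like the crank but orange is not meant.

How it is judged:
On the way, in this order (a step that is already met when the one before it is completed fails the run):
1. the dust cap stands, open end down and let go, in the empty cell of the tray (horizontal distance between cap and tray_cell below 0.028 m and z of cap in the frame of tray_cell below 0.004 m and angle between cap's own z axis and vertical below 0.1 rad and contact force between the fingers and cap below 0.2 N), for 0.2 s.
2. the square-hubbed crank is fully home on the spindle (horizontal distance between crank and seat below 0.004 m and z of crank in the frame of seat between -0.003 and 0.004 m and angle between crank's own z axis and vertical below 0.06 rad), for 0.1 s.
3. the spindle is turned clockwise to its stop with the crank (value of joint spindle above 1.5 rad and horizontal distance between crank and seat below 0.004 m), for 0.2 s.
At the end, for the whole second after the job is handed in: The spindle is within 0.1 rad of its closed stop; the square-hubbed crank sits on the spindle, upright, within 4 mm of the collar and of the axis; the cap stands open end down on the floor of the tray's empty cell; both are at rest (all of step 3 and z of crank in the frame of seat between -0.003 and 0.004 m and angle between crank's own z axis and vertical below 0.06 rad and linear speed of each of crank, cap below 0.02 m/s and horizontal distance between cap and tray_cell below 0.028 m and z of cap in the frame of tray_cell below 0.004 m and angle between cap's own z axis and vertical below 0.1 rad); the robot touches nothing.
It fails at once if a bystander (round-hubbed crank, jar, thread cone, scissors) is pushed more than 20 mm or tipped (distance of any of round_crank, jar, thread_cone, scissors from where it was at the start of the episode above 0.02 m or angle between any of jar, thread_cone's own z axis and vertical above 0.3 rad).
It also fails if it takes over 67 s, if anything falls off the work surface, if the arm or the gripper's body presses on something with over 40 N, if the wrist force passes 120 N, or if a joint passes its speed limit or range.

ROBOT

A 6-joint arm with a two-finger parallel gripper is mounted at the origin on the work surface. World frame = base frame: x ahead of the robot, y to its left, z up, the work surface at z = 0. Lengths are in m, angles in rad, forces in N, time in s.
With the tool pointing down it reaches from about 0.4 to 0.925 m from the base axis. Payload 3.4 kg.
Tool frame: the origin (TCP) lies midway between the tips of the shut fingers; the grasp point (between the pads) lies 19 mm behind it; z points along the fingers, y is the line along which they close (so a half turn about z gives the same grasp; the last joint's range is limited). The gripper opens to 85 mm and grips with 20 to 120 N. Pads are 22 mm wide; open, the fingers measure 114 mm over their backs; the gripper's body (76 mm by 85 mm) begins 54 mm behind the grasp point. The pads swing forward as they close: fully open they stand 13 mm farther back than shut.
Start: joints at [1.214, 0.307, 1.506, -0, 1.328, -0.073], TCP at [0.16, 0.552, 0.231] pointing down, gripper open.
Joint ranges: [-3.12, 3.12], [-1.05, 2.28], [0.14, 2.33], [-1.42, 4.57], [0.1, 2.73], [-2.68, 2.68]. Speed limits (rad/s): [2.57, 2.57, 3.14, 3.14, 3.14, 3.14].

INTERFACE

Orientations are given as a unit quaternion [x, y, z, w].
In Python, from bench import telemetry, viewer, job gives the robot as it stands. The module is installed in compiled form; this text tells all that it offers.
- The arm moves only by the tool carry_out, never from a script. Its argument "moves" is a list of rows, each a list of 4 numbers: the shift along the tool's x, y, z in cm, then the turn about the tool's z in degrees. A call has 1 to 8 rows; each row shifts and turns the commanded pose from where the row before left it, along the tool's axes as they then stand; what a row does not reach is not made up. A row lasts 1/12 s, in which the tool goes at most 41.7 mm and 7.16 degrees, less where a joint would pass 70% of its speed; a pose out of reach is approached as far as the arm can. A call is refused whole if a number of a shift passes 4.17 or a number of a turn 7.16, either way. A call with a gripper value outside its range is refused whole. "hand" is the opening in per cent of the stroke, from 0 (shut) to 100 (fully open), set as the call begins (left out, the last holds). The fingers move at their own pace and stop on an object; "squeeze" is the grip in N (left out, the last holds). Time passes only in rows, so rows that do not move let the fingers close. It gives the time, the measured TCP pose, the force, the opening and the grip force at its end, in the units of the state.
- telemetry.state(): the state, without advancing time (a new reading comes with each control period).
- viewer.snapshot(name): name is "scene" or "top"; returns a dict with "color" (420x560x3 uint8, blue, green, red), "range_z" (420x560 float32, m along the optical axis (not along the pixel's ray), 0 where there is no reading), "mtx" (3x3 intrinsics, pixels), "k1" (the pictures are not rectified: a ray, as slopes to the right and down, at radius r is drawn at 1 + k1 r^2 times it, then the intrinsics apply), "extrinsics" (4x4, takes a point from camera to world coordinates). Camera axes: x right, y up, looking along -z (the intrinsics and any distortion apply to the point x, -y, -z); pixel columns grow to the right and rows downward; lengths in m; the calibration is good to about 2 mm. A picture is of the moment at which its call begins.
- job.finish_job(): hands the job in; it is judged then, once.
The state is a dict: "time": time; "qpos": joint angles; "dq": joint speeds; "tau": joint torques, N m; "ee_pos": TCP position; "ee_rot": TCP orientation; "ft_force": force on the tool from outside, world axes, zero at the start; "moment": the same for the moment, N m; "width": finger opening in m; "finger_force": force on a finger pad.
Only numpy, scipy, OpenCV 4.12 (cv2) and the standard library are available. Lean on these libraries where they do the work, as an engineer would, in place of code of your own. Each camera call takes 0.05 s, during which the arm holds its last target. There are 200 camera calls.

## Working session

There is one attempt and no reset: what is moved stays moved. The work goes in short steps, Python scripts to look and compute and a tool call to move; the robot and the scene stay as the last step left them, time stands still between calls to the robot, and variables do not carry over. Pictures are saved under pics/ and viewed, at most 10 in all, crops included, and the job is handed in when it is done.

Besides the shell and the picture viewer there is one more tool, called after ">>>" as name(argument=value, ...), one argument or row to a line, values as JSON. carry_out: Moves the arm, as the interface text tells. Its arguments: {"type":"object","properties":{"moves":{"type":"array"},"hand":{"type":"number"},"squeeze":{"type":"number"}},"required":["moves"]}

```bash
mkdir -p pics; cat > h.py <<'E'
import numpy as np, cv2
from bench import telemetry, viewer, job
def cloud(s):
    K=np.array(s["mtx"]);h,w=s["range_z"].shape
    v,u=np.mgrid[0:h,0:w].astype(float)
    p=cv2.undistortPoints(np.stack([u.ravel(),v.ravel()],1)[:,None],K,np.array([s["k1"],0,0,0.]))[:,0]
    z=s["range_z"].ravel().astype(float)
    P=np.stack([p[:,0]*z,-p[:,1]*z,-z],1);E=np.array(s["extrinsics"])
    return (P@E[:3,:3].T+E[:3,3]).reshape(h,w,3)
def on_plane(s,uv,zp):
    K=np.array(s["mtx"]);p=cv2.undistortPoints(np.array(uv,float).reshape(-1,1,2),K,np.array([s["k1"],0,0,0.]))[:,0]
    E=np.array(s["extrinsics"]);d=np.c_[p[:,0],-p[:,1],-np.ones(len(p))]@E[:3,:3].T
    return E[:3,3]+d*((zp-E[2,3])/d[:,2])[:,None]
E
python3 - <<'E'
from h import *
import pickle
d={}
for n in("scene","top"):
    s=viewer.snapshot(n);d[n]=s;cv2.imwrite(f"pics/{n}0.png",s["color"]);print(n,np.round(s["extrinsics"],3).tolist(),s["k1"],s["mtx"])
pickle.dump(d,open("s0.pkl","wb"));print(telemetry.state())
E
```

```text
scene [[0.21, -0.814, 0.541, 1.071], [0.978, 0.176, -0.115, -0.092], [-0.001, 0.553, 0.833, 0.886], [0.0, 0.0, 0.0, 1.0]] 0.009770737292027909 [[418.52302849   0.         278.3756403 ]
 [  0.         418.52302849 202.10142916]
 [  0.           0.           1.        ]]
top [[-0.002, 0.982, -0.187, 0.324], [-1.0, 0.001, 0.012, 0.026], [0.011, 0.187, 0.982, 1.258], [0.0, 0.0, 0.0, 1.0]] -0.009549110082229265 [[454.32854796   0.         287.13623707]
 [  0.         454.32854796 205.0099165 ]
 [  0.           0.           1.        ]]
{'time': 0.1, 'qpos': array([ 1.21451410e+00,  3.07515431e-01,  1.50754731e+00, -8.67662354e-07,
        1.32838867e+00, -7.35193819e-02]), 'dq': array([-4.24533659e-04, -1.36742219e-03, -1.68338088e-03,  2.49534967e-04,
       -3.36470507e-05, -7.41407039e-04]), 'tau': array([ 1.03103466e-03, -4.58528888e+01, -2.52607191e+01,  1.12801140e-04,
        5.41669622e-03, -1.53501139e-05]), 'ee_pos': array([0.16024705, 0.55156952, 0.23046155]), 'ee_rot': array([ 1.40910722e-01,  9.90021871e-01, -9.08091699e-04, -1.97779381e-04]), 'ft_force': array([-0.20558489, -0.7064923 , -0.37302625]), 'moment': array([-0.03055239, -0.05064477,  0.02380929]), 'finger_force': 0.0, 'width': 0.08553123577454932}
```

View pics/scene0.png

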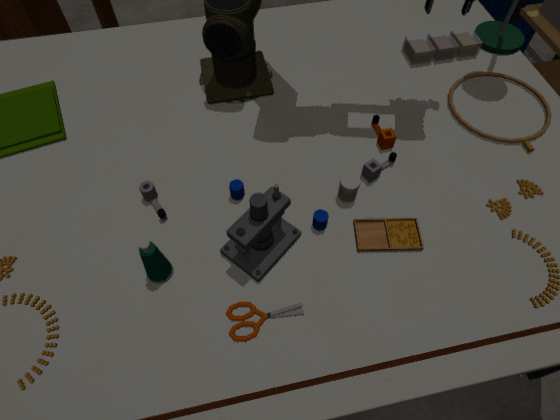

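View pics/top0.png

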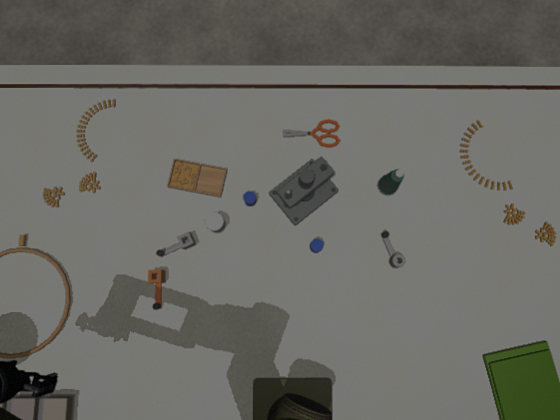

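The pictures show the press at top (305,190), with the cap at (307,180). The square-hub crank is at (187,240) with its knob at (160,253), right beside the jar at (216,221). The tray is at (197,178) with its empty cell on the right at (211,180). Next I measure these by depth.

```bash
python3 - <<'E'
from h import *
import pickle
d=pickle.load(open("s0.pkl","rb"))
C={n:cloud(d[n]) for n in d}
def rect(P): 
    (c,wh,a)=cv2.minAreaRect((P[:,:2]*1000).astype(np.float32)); return np.round(c,1),np.round(wh,1),round(a,1)
def sel(n,box,z0,z1):
    u0,v0,u1,v1=box;P=C[n][v0:v1,u0:u1].reshape(-1,3);return P[(P[:,2]>z0)&(P[:,2]<z1)]
B={"top":(265,150,345,230),"scene":(215,175,305,280)}
for n in C:
    print(n,"table z",np.median(C[n][100:120,300:320,2]) if n=="top" else np.median(C[n][300:320,340:380,2]))
    for nm,z in(("base",(.012,.03)),("xhead",(.128,.1385)),("cap",(.183,.2)),("rod",(.165,.181))):
        P=sel(n,B[n],*z); print(nm,len(P),rect(P) if len(P)>3 else P, np.round(P.mean(0),4) if len(P) else "")
b={"top":(150,225,203,265),"scene":(358,145,400,185)}
for n in C:
    for nm,z in(("hub",(.040,.052)),("arm",(.005,.016)),("knob",(.028,.038))):
        P=sel(n,b[n],*z)
        print(n,nm,len(P),rect(P) if len(P)>3 else "",np.round(P.mean(0),4) if len(P) else "")
jb={"top":(203,205,233,240),"scene":(335,170,362,205)}
tb={"top":(160,150,235,205),"scene":(345,210,430,260)}
for n in C:
    P=sel(n,jb[n],.055,.07);print(n,"jar",rect(P)); P=sel(n,tb[n],.011,.02);print(n,"tray",rect(P))
# ray-cast tops
s=d["top"]
print(on_plane(s,[(187,240),(160,253),(307,180),(211,180),(184,176),(250,198)],.046).round(3))
E
```

```text
scene table z -0.0010745114406084944
base 1776 (array([569.3, -63.4]), array([210.8, 160.5]), 39.1) [ 0.6262 -0.0341  0.0188]
xhead 1169 (array([604. , -34.6]), array([ 56.2, 150.3]), 38.8) [ 0.6133 -0.0387  0.1335]
cap 222 (array([603.7, -34.7]), array([34.9, 36.1]), 41.1) [ 0.6047 -0.0348  0.1873]
rod 92 (array([595. , -13.2]), array([25.1, 81.1]), 34.6) [ 0.6043 -0.0239  0.1726]
top table z -0.0006005285686636608
base 1201 (array([598.7, -34.6]), array([120.6, 160.7]), 38.7) [ 0.5798 -0.0374  0.0197]
xhead 920 (array([598.8, -34.5]), array([ 56.5, 150.9]), 38.8) [ 0.5956 -0.0335  0.1343]
cap 167 (array([598.3, -34.7]), array([34.2, 32.9]), 89.1) [ 0.598  -0.0343  0.1884]
rod 38 (array([580.6, -15.8]), array([18.7, 72.3]), 25.7) [ 0.5757 -0.0149  0.1734]
scene hub 136 (array([464.7, 285. ]), array([35.1, 36.5]), 24.7) [0.4657 0.285  0.0437]
scene arm 147 (array([434.4, 325.9]), array([ 55.9, 145.3]), 44.6) [0.4386 0.3242 0.0096]
scene knob 92 (array([456. , 315.8]), array([ 34.6, 104.4]), 18.8) [0.4589 0.3037 0.0328]
top hub 138 (array([461.9, 285.6]), array([35.2, 34.8]), 23.5) [0.4617 0.2851 0.0457]
top arm 171 (array([455.2, 318.2]), array([106.8, 142.6]), 3.3) [0.4451 0.32   0.0088]
top knob 55 (array([445.5, 315. ]), array([ 34.4, 103.6]), 27.6) [0.4416 0.3247 0.034 ]
scene jar (array([512.8, 206.9]), array([48.1, 50.8]), 21.9)
scene tray (array([645.6, 265.1]), array([154.6,  85.7]), 78.5)
top jar (array([506.9, 206.3]), array([47.8, 46. ]), 88.8)
top tray (array([640. , 265.8]), array([155.2,  85. ]), 79.2)
[[ 0.459  0.28   0.046]
 [ 0.425  0.35   0.046]
 [ 0.625 -0.043  0.046]
 [ 0.624  0.221  0.046]
 [ 0.636  0.295  0.046]
 [ 0.574  0.113  0.046]]
```

```bash
python3 - <<'E'
import cv2,numpy as np
a=cv2.resize(cv2.imread("pics/top0.png")[150:265,150:350],None,fx=4,fy=4,interpolation=3)[:300]
t=cv2.imread("pics/top0.png"); s=cv2.imread("pics/scene0.png")
A=cv2.resize(t[145:270,145:345],(800,500),interpolation=cv2.INTER_CUBIC)
cv2.imwrite("pics/c1.png",cv2.convertScaleAbs(A,alpha=1.5))
E
```

```text
(no output)
```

View pics/c1.png

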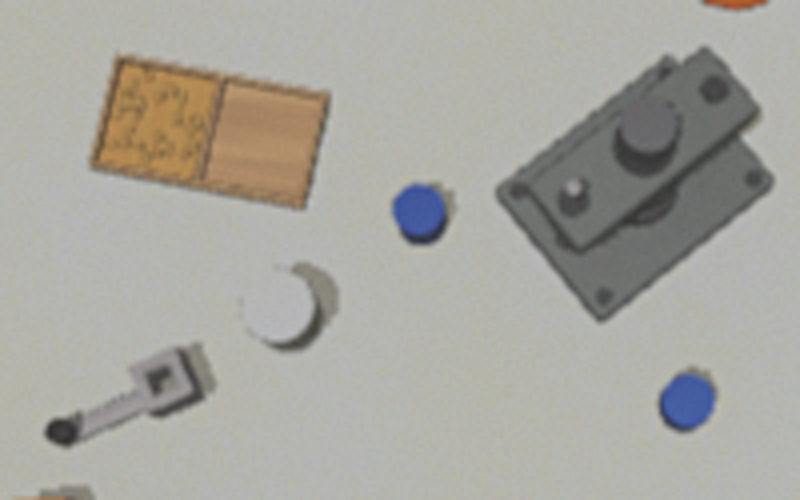

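>>> carry_out(
  moves=[
    [0, 0, 0, 7],
    [0, 0, 0, 7],
    [0, 0, 0, 7],
    [0, 0, 0, 7],
    [0, 0, 0, 7],
    [-3.7, -0.1, 0, 0],
    [-3.7, -0.1, 0, 0],
    [-3.7, -0.1, 0, 0],
  ],
  hand=100,
  squeeze=30,
)

```text
time: 0.77
ee_pos: [0.2277, 0.4627, 0.2306]
ee_rot: [0.431, 0.902, -0.001, 0.0]
ft_force: [0.7, 0.4, 0.4]
width: 0.0851
finger_force: 0.0
```

```bash
cat >> h.py <<'E'
def go(x,y,z,yaw):
    "remaining turn (deg, about tool z) and the shift in tool axes (cm) AFTER that turn"
    s=telemetry.state();from scipy.spatial.transform import Rotation as R
    M=R.from_quat(s["ee_rot"]).as_matrix();cy=np.degrees(np.arctan2(M[1,0],M[0,0]))
    a=(cy-yaw+180)%360-180;t=np.radians(yaw);D=np.array([x,y,z])-s["ee_pos"]
    print("t %.2f pos %s yaw %.1f tilt %.3f F %s w %.4f g %.1f q6 %.1f"%(s["time"],np.round(s["ee_pos"],4),cy,M[2,2],np.round(s["ft_force"],1),s["width"],s["finger_force"],np.degrees(s["qpos"][5])))
    print("turn %.1f shift cm x %.2f y %.2f z %.2f"%(a,100*(D[0]*np.cos(t)+D[1]*np.sin(t)),100*(D[0]*np.sin(t)-D[1]*np.cos(t)),-100*D[2]))
E
python3 -c "
from h import *
go(.6013,-.0346,.231,128.8)"
```

```text
t 0.77 pos [0.2277 0.4627 0.2306] yaw 128.9 tilt -1.000 F [0.7 0.4 0.4] w 0.0851 g 0.0 q6 20.2
turn 0.1 shift cm x -62.17 y -2.05 z -0.04
```

>>> carry_out(
  moves=[
    [-3.8, -0.1, 0, 0],
    [-3.8, -0.1, 0, 0],
    [-3.8, -0.1, 0, 0],
    [-3.8, -0.1, 0, 0],
    [-3.8, -0.1, 0, 0],
    [-3.8, -0.1, 0, 0],
    [-3.8, -0.1, 0, 0],
    [-3.8, -0.1, 0, 0],
  ],
)

```text
time: 1.43
ee_pos: [0.4124, 0.22, 0.2311]
ee_rot: [0.432, 0.902, -0.0, -0.0]
ft_force: [-0.2, 0.2, 0.1]
width: 0.0853
finger_force: 0.0
```

>>> carry_out(
  moves=[
    [-3.8, -0.1, 0, 0],
    [-3.8, -0.1, 0, 0],
    [-3.8, -0.1, 0, 0],
    [-3.8, -0.1, 0, 0],
    [-3.8, -0.1, 0, 0],
    [-3.0, -0.1, 0, 0],
    [0, 0, 0, 0],
    [0, 0, 0, 0],
  ],
)

```text
time: 2.1
ee_pos: [0.5456, 0.0452, 0.2305]
ee_rot: [0.434, 0.901, -0.0, -0.001]
ft_force: [-0.2, 1.2, -0.1]
width: 0.0855
finger_force: 0.0
```

```bash
python3 -c "
from h import *
go(.6013,-.0346,.156,128.8)"
```

```text
t 2.10 pos [0.5456 0.0452 0.2305] yaw 128.6 tilt -1.000 F [-0.2  1.2 -0.1] w 0.0855 g 0.0 q6 -38.3
turn -0.2 shift cm x -9.71 y -0.66 z 7.45
```

>>> carry_out(
  moves=[
    [-3.3, -0.2, 0, 0],
    [-3.3, -0.3, 0, 0],
    [-3.1, -0.2, 0, 0],
    [0, 0, 1.5, 0],
    [0, 0, 2.0, 0],
    [0, 0, 2.0, 0],
    [0, 0, 1.9, 0],
    [0, 0, 0, 0],
  ],
)

```text
time: 2.77
ee_pos: [0.5962, -0.0314, 0.1532]
ee_rot: [0.432, 0.902, -0.001, -0.005]
ft_force: [-0.6, 0.3, -0.2]
width: 0.0856
finger_force: 0.0
```

```bash
python3 -c "
from h import *
go(.6013,-.0346,.156,128.8)"
```

```text
t 2.77 pos [ 0.5962 -0.0314  0.1532] yaw 128.9 tilt -1.000 F [-0.6  0.3 -0.2] w 0.0856 g 0.0 q6 -46.0
turn 0.1 shift cm x -0.57 y 0.20 z -0.28
```

>>> carry_out(
  moves=[
    [-0.6, 0.2, -0.2, 0],
    [0, 0, 0, 0],
    [0, 0, 0, 0],
    [0, 0, 0, 0],
    [0, 0, 0, 0],
    [0, 0, 0, 0],
    [0, 0, 0, 0],
    [0, 0, 0, 0],
  ],
  hand=0,
  squeeze=30,
)

```text
time: 3.43
ee_pos: [0.6066, -0.0368, 0.1609]
ee_rot: [0.432, 0.902, 0.001, 0.001]
ft_force: [-0.8, -1.4, 5.7]
width: 0.0348
finger_force: 29.7
```

```bash
python3 -c "
from h import *
go(.6013,-.0346,.216,128.8)"
```

```text
t 3.43 pos [ 0.6066 -0.0368  0.1609] yaw 128.8 tilt -1.000 F [-0.8 -1.4  5.7] w 0.0348 g 29.7 q6 -46.3
turn -0.0 shift cm x 0.50 y -0.27 z -5.51
```

>>> carry_out(
  moves=[
    [0, 0, -1.0, 0],
    [0, 0, -2.0, 0],
    [0, 0, -2.0, 0],
    [0, 0, -2.0, 0],
    [0, 0, -1.0, 0],
    [0, 0, 0, 0],
    [0, 0, 0, 0],
  ],
)

```text
time: 4.02
ee_pos: [0.6058, -0.0368, 0.2397]
ee_rot: [0.432, 0.902, 0.0, 0.0]
ft_force: [0.2, -0.1, -0.4]
width: 0.0345
finger_force: 29.9
```

```bash
python3 -c "
from h import *
go(.6356,.2287,.24,128.8)
# cap seen in hand: calibrate each camera against the TCP
for n in('scene','top'):
    s=viewer.snapshot(n);cv2.imwrite(f'pics/{n}1.png',s['color']);P=cloud(s).reshape(-1,3);p=telemetry.state()['ee_pos']
    d=np.hypot(P[:,0]-p[0],P[:,1]-p[1]);Q=P[(d<.03)&(P[:,2]>.2)&(P[:,2]<.25)]
    print(n,len(Q),Q.min(0).round(4) if len(Q) else '',Q.max(0).round(4) if len(Q) else '')
"
```

```text
t 4.02 pos [ 0.6058 -0.0368  0.2397] yaw 128.8 tilt -1.000 F [ 0.2 -0.1 -0.4] w 0.0345 g 29.9 q6 -46.3
turn -0.0 shift cm x 18.83 y 18.96 z -0.03
scene 111 [ 0.5945 -0.0611  0.2226] [ 0.6334 -0.0192  0.2498]
top 44 [ 0.5779 -0.0474  0.2247] [ 0.6008 -0.0153  0.2499]
```

>>> carry_out(
  moves=[
    [2, 2, 0, 0],
    [2.7, 2.7, 0, 0],
    [2.7, 2.7, 0, 0],
    [2.7, 2.7, 0, 0],
    [2.7, 2.7, 0, 0],
    [2.7, 2.7, 0, 0],
    [2, 2, 0, 0],
    [1.3, 1.4, 0, 0],
  ],
)

```text
time: 4.78
ee_pos: [0.6341, 0.2315, 0.237]
ee_rot: [0.431, 0.902, -0.001, -0.002]
ft_force: [-0.2, -0.2, -0.3]
width: 0.0345
finger_force: 29.9
```

>>> carry_out(
  moves=[
    [0, 0, 3, 0],
    [0, 0, 4, 0],
    [0, 0, 4, 0],
    [0, 0, 4, 0],
    [0, 0, 3, 0],
    [0, 0, 1.5, 0],
    [0, 0, 0, 0],
  ],
)

```text
time: 5.37
ee_pos: [0.6301, 0.2267, 0.0374]
ee_rot: [0.432, 0.902, -0.004, -0.005]
ft_force: [-0.4, 0.6, -0.4]
width: 0.0345
finger_force: 29.9
```

```bash
python3 - <<'E'
from h import *
go(.6356,.2287,.02,128.8)
import pickle
d={}
for n,b in(("scene",(235,185,275,225)),("top",(285,160,330,205))):
    s=viewer.snapshot(n);d[n]=s;C=cloud(s);u0,v0,u1,v1=b
    P=C[v0:v1,u0:u1].reshape(-1,3)
    for z in((.14,.15),(.153,.165),(.165,.18),(.171,.18)):
        Q=P[(P[:,2]>z[0])&(P[:,2]<z[1])&(np.hypot(P[:,0]-.602,P[:,1]+.0346)<.03)]
        if len(Q)>3:
            r=cv2.minAreaRect((Q[:,:2]*1000).astype(np.float32));print(n,z,len(Q),np.round(r[0],1),np.round(r[1],1),round(r[2],1))
    cv2.imwrite(f"pics/z{n}.png",cv2.convertScaleAbs(cv2.resize(s["color"][v0:v1,u0:u1],None,fx=10,fy=10,interpolation=cv2.INTER_CUBIC),alpha=1.8))
pickle.dump(d,open("s1.pkl","wb"))
a,b=cv2.imread("pics/zscene.png"),cv2.imread("pics/ztop.png")
cv2.imwrite("pics/z.png",np.hstack([cv2.resize(a,(400,400)),cv2.resize(b,(400,400))]))
E
```

```text
t 5.37 pos [0.6301 0.2267 0.0374] yaw 128.8 tilt -1.000 F [-0.4  0.6 -0.4] w 0.0345 g 29.9 q6 -22.6
turn -0.0 shift cm x -0.19 y 0.56 z 1.74
scene (0.14, 0.15) 195 [605.1 -34.3] [38.2 39.3] 76.9
scene (0.153, 0.165) 24 [607.  -34.7] [10.  13.5] 1.5
scene (0.165, 0.18) 41 [605.2 -34.5] [12.2 13.6] 1.5
scene (0.171, 0.18) 19 [604.3 -34.7] [10.7  9.8] 0.4
top (0.14, 0.15) 154 [598.8 -34.4] [38.5 39.2] 76.0
top (0.153, 0.165) 9 [594.5 -34.7] [ 6.1 12.6] 3.0
top (0.165, 0.18) 33 [598.2 -34.4] [12.5 12.9] 1.0
top (0.171, 0.18) 20 [598.5 -33. ] [ 9.9 10.5] 88.9
```

View pics/z.png

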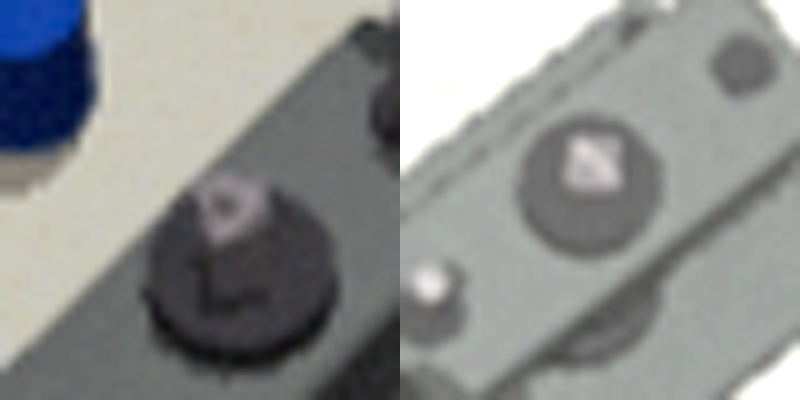

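The view shows the bare square end, scene (225,205) and top (592,160) in the crops. Its sides lie almost along world x and y at a yaw of about 1.2°, so the spindle is near 0.66 rad. Next I lower the cap.

>>> carry_out(
  moves=[
    [-0.2, 0.5, 0, 0],
    [0, 0, 0.7, 0],
    [0, 0, 0.5, 0],
    [0, 0, 0.3, 0],
    [0, 0, 0, 0],
    [0, 0, 0, 0],
  ],
)

```text
time: 5.97
ee_pos: [0.6401, 0.2296, 0.0293]
ee_rot: [0.432, 0.902, -0.0, -0.0]
ft_force: [0.3, -0.3, -0.6]
width: 0.035
finger_force: 29.9
```

```bash
python3 -c "
from h import *
go(.6356,.2287,.02,128.8)"
```

```text
t 5.97 pos [0.6401 0.2296 0.0293] yaw 128.8 tilt -1.000 F [ 0.3 -0.3 -0.6] w 0.0350 g 29.9 q6 -22.6
turn -0.0 shift cm x 0.21 y -0.41 z 0.93
```

>>> carry_out(
  moves=[
    [0.2, -0.4, 0.3, 0],
    [0, 0, 0.3, 0],
    [0, 0, 0.3, 0],
    [0, 0, 0, 0],
    [0, 0, 0, 0],
    [0, 0, 0, 0],
  ],
)

```text
time: 6.47
ee_pos: [0.636, 0.2287, 0.0202]
ee_rot: [0.432, 0.902, -0.0, -0.0]
ft_force: [0.2, 0.5, -0.4]
width: 0.0348
finger_force: 29.9
```

```bash
python3 -c "
from h import *
go(.6356,.2287,.02,128.8)"
```

```text
t 6.47 pos [0.636  0.2287 0.0202] yaw 128.8 tilt -1.000 F [ 0.2  0.5 -0.4] w 0.0348 g 29.9 q6 -22.6
turn -0.0 shift cm x 0.02 y -0.04 z 0.02
```

>>> carry_out(
  moves=[
    [0, 0, 0.1, 0],
    [0, 0, 0.1, 0],
    [0, 0, 0, 0],
    [0, 0, 0, 0],
  ],
)

```text
time: 6.8
ee_pos: [0.6361, 0.2288, 0.0199]
ee_rot: [0.432, 0.902, 0.0, 0.0]
ft_force: [-2.9, -1.1, 8.3]
width: 0.0347
finger_force: 30.6
```

Contact on the floor. Now I release and retreat.

>>> carry_out(
  moves=[
    [0, 0, 0, 0],
    [0, 0, 0, 0],
    [0, 0, 0, 0],
    [0, 0, -1, 0],
    [0, 0, -3, 0],
    [0, 0, -4, 0],
    [0, 0, -4, 0],
    [0, 0, -1, 0],
  ],
  hand=70,
)

```text
time: 7.47
ee_pos: [0.64, 0.23, 0.1561]
ee_rot: [0.432, 0.902, 0.004, 0.004]
ft_force: [2.0, 1.1, 1.2]
width: 0.0596
finger_force: 0.0
```

```bash
python3 -c "
from h import *
go(.4633,.2853,.15,114.1)"
```

```text
t 7.47 pos [0.64   0.23   0.1561] yaw 128.8 tilt -1.000 F [2.  1.1 1.2] w 0.0596 g 0.0 q6 -22.6
turn 14.7 shift cm x 12.26 y -13.87 z 0.61
```

>>> carry_out(
  moves=[
    [0, 0, 0, 5],
    [0, 0, 0, 5],
    [0, 0, 0, 4.7],
    [2.5, -2.8, 0, 0],
    [2.5, -2.8, 0, 0],
    [2.5, -2.8, 0, 0],
    [2.5, -2.8, 0, 0],
    [2.2, -2.6, 0, 0],
  ],
  hand=90,
)

```text
time: 8.13
ee_pos: [0.4581, 0.284, 0.1485]
ee_rot: [0.544, 0.839, -0.0, -0.0]
ft_force: [-0.3, 1.3, -0.1]
width: 0.077
finger_force: 0.0
```

>>> carry_out(
  moves=[
    [0, 0, 0, 0],
    [0, 0, 0, 0],
    [0, 0, 0, 0],
  ],
)

```text
time: 8.38
ee_pos: [0.4611, 0.2842, 0.149]
ee_rot: [0.544, 0.839, 0.001, 0.001]
ft_force: [0.7, -0.3, 0.1]
width: 0.077
finger_force: 0.0
```

```bash
python3 - <<'E'
from h import *
go(.4633,.2853,.02,114.1)
s=viewer.snapshot("top");C=cloud(s)
P=C[150:205,160:235].reshape(-1,3);Q=P[(P[:,2]>.035)&(P[:,2]<.06)];print("cap",len(Q),Q.mean(0).round(4),np.ptp(Q,axis=0).round(3))
E
```

```text
t 8.38 pos [0.4611 0.2842 0.149 ] yaw 114.1 tilt -1.000 F [ 0.7 -0.3  0.1] w 0.0770 g 0.0 q6 3.1
turn 0.0 shift cm x 0.01 y 0.24 z 12.90
cap 140 [0.6279 0.2312 0.0468] [0.036 0.034 0.017]
```

>>> carry_out(
  moves=[
    [0, 0.2, 3, 0],
    [0, 0, 3, 0],
    [0, 0, 3, 0],
    [0, 0, 2, 0],
    [0, 0, 1.5, 0],
    [0, 0, 0.8, 0],
    [0, 0, 0, 0],
    [0, 0, 0, 0],
  ],
)

```text
time: 9.1
ee_pos: [0.4632, 0.2845, 0.0151]
ee_rot: [0.544, 0.839, 0.0, 0.0]
ft_force: [-0.8, -0.1, -0.0]
width: 0.0767
finger_force: 0.0
```

```bash
python3 -c "
from h import *
go(.4633,.2853,.012,114.1)"
```

```text
t 9.10 pos [0.4632 0.2845 0.0151] yaw 114.0 tilt -1.000 F [-0.8 -0.1 -0. ] w 0.0767 g 0.0 q6 3.1
turn -0.1 shift cm x 0.07 y 0.04 z 0.31
```

>>> carry_out(
  moves=[
    [0, 0, 0.2, 0],
    [0, 0, 0, 0],
    [0, 0, 0, 0],
    [0, 0, 0, 0],
    [0, 0, 0, 0],
    [0, 0, 0, 0],
    [0, 0, 0, 0],
  ],
  hand=0,
  squeeze=60,
)

```text
time: 9.68
ee_pos: [0.4629, 0.285, 0.0144]
ee_rot: [0.544, 0.839, 0.001, 0.001]
ft_force: [-0.1, 0.1, 6.9]
width: 0.0332
finger_force: 60.5
```

>>> carry_out(
  moves=[
    [0, 0, -1, 0],
    [0, 0, -2, 0],
    [0, 0, -3, 0],
    [0, 0, -4, 0],
    [0, 0, -4, 0],
    [0, 0, -4, 0],
    [0, 0, -3, 0],
    [0, 0, -1, 0],
  ],
)

```text
time: 10.35
ee_pos: [0.464, 0.2858, 0.239]
ee_rot: [0.544, 0.839, 0.004, 0.002]
ft_force: [0.7, -0.0, -2.9]
width: 0.0331
finger_force: 60.5
```

```bash
python3 -c "
from h import *
go(.6017,-.0344,.23,1.2)"
```

```text
t 10.35 pos [0.464  0.2858 0.239 ] yaw 114.1 tilt -1.000 F [ 0.7 -0.  -2.9] w 0.0331 g 60.5 q6 3.1
turn 112.9 shift cm x 13.10 y 32.30 z 0.90
```

>>> carry_out(
  moves=[
    [0, 0, 0, 7.1],
    [0, 0, 0, 7.1],
    [0, 0, 0, 7.1],
    [0, 0, 0, 7.1],
    [0, 0, 0, 7.1],
    [0, 0, 0, 7.1],
    [0, 0, 0, 7.1],
    [0, 0, 0, 7.1],
  ],
)

```text
time: 11.02
ee_pos: [0.4605, 0.2839, 0.2315]
ee_rot: [0.879, 0.477, -0.002, -0.0]
ft_force: [0.0, -0.1, -2.7]
width: 0.0332
finger_force: 60.3
```

>>> carry_out(
  moves=[
    [0, 0, 0, 7.0],
    [0, 0, 0, 7.0],
    [0, 0, 0, 7.0],
    [0, 0, 0, 7.0],
    [0, 0, 0, 7.0],
    [0, 0, 0, 7.0],
    [0, 0, 0, 7.0],
    [0, 0, 0, 7.0],
  ],
)

```text
time: 11.68
ee_pos: [0.4605, 0.2839, 0.2315]
ee_rot: [1.0, 0.008, -0.002, 0.001]
ft_force: [0.7, -0.1, -2.6]
width: 0.0336
finger_force: 60.3
```

>>> carry_out(
  moves=[
    [1.3, 3.2, 0, 0],
    [1.3, 3.2, 0, 0],
    [1.3, 3.2, 0, 0],
    [1.3, 3.2, 0, 0],
    [1.3, 3.2, 0, 0],
    [1.3, 3.2, 0, 0],
    [1.3, 3.2, 0, 0],
    [1.3, 3.2, 0, 0],
  ],
)

```text
time: 12.35
ee_pos: [0.5707, 0.0295, 0.2315]
ee_rot: [1.0, 0.011, -0.002, -0.0]
ft_force: [0.5, 1.2, -3.0]
width: 0.0331
finger_force: 60.7
```

>>> carry_out(
  moves=[
    [1.3, 3.2, 0, 0],
    [1.3, 3.2, 0, 0],
    [0, 0, 0, 0],
    [0, 0, 0, 0],
    [0, 0, 0, 0],
  ],
)

```text
time: 12.77
ee_pos: [0.5978, -0.0321, 0.2316]
ee_rot: [1.0, 0.011, -0.002, -0.001]
ft_force: [-0.7, 0.2, -3.0]
width: 0.0331
finger_force: 60.9
```

```bash
python3 - <<'E'
from h import *
import pickle
go(.6017,-.0344,.23,1.2)
d={}
for n in("scene","top"):
    s=viewer.snapshot(n);d[n]=s
    cv2.imwrite(f"pics/{n}2.png",s["color"])
    P=cloud(s).reshape(-1,3);d0=np.hypot(P[:,0]-.61,P[:,1]+.034)
    for z in((.222,.241),(.245,.26),(.262,.275)):
        Q=P[(d0<.1)&(P[:,2]>z[0])&(P[:,2]<z[1])];
        if len(Q)>3:
            r=cv2.minAreaRect((Q[:,:2]*1000).astype(np.float32));print(n,z,len(Q),np.round(r[0],1),np.round(r[1],1),round(r[2],1),Q.min(0).round(3),Q.max(0).round(3))
pickle.dump(d,open("s2.pkl","wb"))
a,b=d["scene"]["color"][130:240,190:310],d["top"]["color"][120:230,250:370]
cv2.imwrite("pics/h.png",cv2.convertScaleAbs(np.hstack([cv2.resize(x,(400,367),interpolation=2) for x in(a,b)]),alpha=1.6))
E
```

```text
t 12.77 pos [ 0.5978 -0.0321  0.2316] yaw 1.2 tilt -1.000 F [-0.7  0.2 -3. ] w 0.0331 g 60.9 q6 81.6
turn 0.0 shift cm x 0.39 y 0.24 z 0.16
scene (0.222, 0.241) 316 [637.8 -23.8] [93.8 52.7] 15.4 [ 0.592 -0.06   0.222] [ 0.688 -0.005  0.241]
scene (0.245, 0.26) 277 [634.2 -23.7] [99.2 58. ] 18.2 [ 0.586 -0.063  0.245] [ 0.688 -0.003  0.26 ]
scene (0.262, 0.275) 128 [605.6 -31.3] [40.7 57.2] 35.4 [ 0.584 -0.066  0.262] [0.619 0.003 0.275]
top (0.222, 0.241) 36 [580.6 -27.9] [41.1  8. ] 77.9 [ 0.578 -0.049  0.223] [ 0.589 -0.009  0.24 ]
top (0.245, 0.26) 39 [583.5 -31.4] [10.7 55.3] 0.7 [ 0.578 -0.059  0.245] [ 0.589 -0.004  0.259]
top (0.262, 0.275) 46 [583.7 -36.9] [ 8.5 53.8] 2.7 [ 0.579 -0.064  0.262] [ 0.589 -0.01   0.275]
```

View pics/h.png

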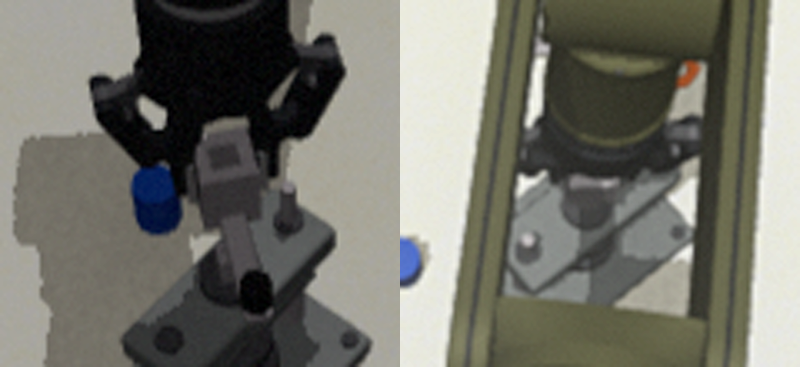

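The hub is held upright with the knob toward the camera, scene crop (225,170). The arm hides the hub from the top camera. Now I compare the hub with the spindle in the scene camera.

```bash
python3 - <<'E'
from h import *
import pickle
s=pickle.load(open("s2.pkl","rb"))["scene"];C=cloud(s);g=s["color"].max(2)
P=C.reshape(-1,3);G=g.ravel()
near=(np.abs(P[:,0]-.61)<.05)&(np.abs(P[:,1]+.034)<.026)&(G>70)
F=P[near&(P[:,2]>.235)&(P[:,2]<.256)];print("front",len(F),"x pct",np.percentile(F[:,0],[5,25,50,75,95]).round(4),"y",np.percentile(F[:,1],[2,10,50,90,98]).round(4))
T=P[near&(P[:,2]>.2585)&(P[:,2]<.27)];print("top",len(T),T.min(0).round(4),T.max(0).round(4),np.median(T[:,2]).round(4))
print(cv2.minAreaRect((T[:,:2]*1000).astype(np.float32)))
for y0 in np.arange(-.06,0,.004):
    m=F[(F[:,1]>y0)&(F[:,1]<y0+.004)]; 
    if len(m): print(round(y0,3),len(m),np.median(m[:,0]).round(4),end="; ")
K=P[(P[:,2]>.24)&(P[:,2]<.262)&(np.abs(P[:,0]-.68)<.02)&(np.abs(P[:,1]+.034)<.03)];print("\nknob",len(K),K.min(0).round(4),K.max(0).round(4))
print(cv2.minAreaRect((K[:,:2]*1000).astype(np.float32)))
E
```

```text
Traceback (most recent call last):
IndexError: index -1 is out of bounds for axis 0 with size 0
```

```bash
python3 - <<'E'
from h import *
import pickle
s=pickle.load(open("s2.pkl","rb"))["scene"];C=cloud(s);g=s["color"].max(2)
P=C.reshape(-1,3);G=g.ravel()
near=(np.abs(P[:,0]-.61)<.05)&(np.abs(P[:,1]+.034)<.026)&(G>38)
F=P[near&(P[:,2]>.23)&(P[:,2]<.256)];print("front",len(F))
for y0 in np.arange(-.06,0,.004):
    m=F[(F[:,1]>y0)&(F[:,1]<y0+.004)]
    if len(m): print(round(y0,3),len(m),np.median(m[:,0]).round(4),end="; ")
T=P[near&(P[:,2]>.258)&(P[:,2]<.272)];print("\ntop",len(T),T.min(0).round(4),T.max(0).round(4),np.median(T[:,2]).round(4))
print(cv2.minAreaRect((T[:,:2]*1000).astype(np.float32)))
K=P[(P[:,2]>.24)&(P[:,2]<.262)&(np.abs(P[:,0]-.68)<.02)&(np.abs(P[:,1]+.034)<.03)];print("knob",len(K))
print(cv2.minAreaRect((K[:,:2]*1000).astype(np.float32)), K[:,2].max())
E
```

```text
front 14
-0.06 1 0.6067; -0.056 3 0.6106; -0.036 1 0.5936; -0.032 1 0.592; -0.028 2 0.5973; -0.016 3 0.6105; -0.012 3 0.6099; 
top 180 [ 0.5828 -0.0486  0.2587] [ 0.6186 -0.0128  0.2666] 0.2616
((600.7745971679688, -31.015605926513672), (35.16765213012695, 36.050052642822266), 1.7218419313430786)
knob 87
((679.4993896484375, -30.331417083740234), (16.271705627441406, 17.539783477783203), 76.7005386352539) 0.2514878995144918
```

>>> carry_out(
  moves=[
    [0.4, 0.3, 0, 0],
    [0, 0, 1.5, 0],
    [0, 0, 1.5, 0],
    [0, 0, 0.6, 0],
    [0, 0, 0, 0],
    [0, 0, 0, 0],
    [0, 0, 0, 0],
    [0, 0, 0, 0],
  ],
)

```text
time: 13.53
ee_pos: [0.6041, -0.0352, 0.1984]
ee_rot: [1.0, 0.011, 0.001, 0.0]
ft_force: [-0.1, -0.2, -2.7]
width: 0.0332
finger_force: 61.0
```

```bash
python3 - <<'E'
from h import *
go(.602,-.0356,.16,1.2)
p=telemetry.state()["ee_pos"];zt=p[2]-.0144+.046
s=viewer.snapshot("scene");P=cloud(s).reshape(-1,3);G=s["color"].max(2).ravel()
near=(np.abs(P[:,0]-.605)<.03)&(np.abs(P[:,1]+.034)<.026)&(G>38)
T=P[near&(np.abs(P[:,2]-zt)<.006)];print(len(T),cv2.minAreaRect((T[:,:2]*1000).astype(np.float32)))
zk=zt-.012
K=P[(np.abs(P[:,2]-zk)<.008)&(np.abs(P[:,0]-.683)<.02)&(np.abs(P[:,1]+.034)<.03)];print("knob",len(K),cv2.minAreaRect((K[:,:2]*1000).astype(np.float32)))
E
```

```text
t 13.53 pos [ 0.6041 -0.0352  0.1984] yaw 1.3 tilt -1.000 F [-0.1 -0.2 -2.7] w 0.0332 g 61.0 q6 81.4
turn 0.1 shift cm x -0.21 y 0.04 z 3.84
172 ((606.4403076171875, -34.689552307128906), (35.24421310424805, 35.43008041381836), 2.1572318077087402)
knob 70 ((686.6609497070312, -33.51468276977539), (14.87221908569336, 15.552369117736816), 78.40193176269531)
```

>>> carry_out(
  moves=[
    [-0.15, 0, 0, 0],
    [0, 0, 0.5, 0],
    [0, 0, 0.5, 0],
    [0, 0, 0.4, 0],
    [0, 0, 0.4, 0],
    [0, 0, 0, 0],
    [0, 0, 0, 0],
  ],
)

```text
time: 14.17
ee_pos: [0.601, -0.0346, 0.1783]
ee_rot: [1.0, 0.011, -0.001, -0.001]
ft_force: [-0.8, 2.1, -4.4]
width: 0.0332
finger_force: 61.2
```

>>> carry_out(
  moves=[
    [0, 0, 0.4, 0],
    [0, 0, 0.4, 0],
    [0, 0, 0.4, 0],
    [0, 0, 0.4, 0],
    [0, 0, 0.2, 0],
    [0, 0, 0, 0],
    [0, 0, 0, 0],
  ],
)

```text
time: 14.75
ee_pos: [0.601, -0.0346, 0.1607]
ee_rot: [1.0, 0.011, -0.001, -0.001]
ft_force: [-2.3, 4.6, -2.1]
width: 0.033
finger_force: 61.4
```

>>> carry_out(
  moves=[
    [0, 0, 0.1, 0],
    [0, 0, 0.1, 0],
    [0, 0, 0, 0],
    [0, 0, 0, 0],
  ],
)

```text
time: 15.08
ee_pos: [0.601, -0.0346, 0.1595]
ee_rot: [1.0, 0.011, -0.001, -0.001]
ft_force: [-4.4, 5.0, 2.1]
width: 0.0331
finger_force: 61.7
```

>>> carry_out(
  moves=[
    [0, 0, 0, 4],
    [0, 0, 0, 4],
    [0, 0, 0, 4],
    [0, 0, 0, 4],
    [0, 0, 0, 4],
    [0, 0, 0, 0],
  ],
)

```text
time: 15.58
ee_pos: [0.6006, -0.034, 0.1594]
ee_rot: [0.986, -0.164, -0.001, -0.001]
ft_force: [-5.9, 6.0, 2.3]
width: 0.0334
finger_force: 61.8
```

```bash
python3 -c "
from h import *
go(.601,-.0346,.1595,-52.9);print(telemetry.state()['moment'])"
```

```text
t 15.58 pos [ 0.6006 -0.034   0.1594] yaw -18.9 tilt -1.000 F [-5.9  6.   2.3] w 0.0334 g 61.8 q6 101.5
turn 34.0 shift cm x 0.07 y 0.00 z -0.01
[ 1.03509852  0.78509448 -0.00303583]
```

>>> carry_out(
  moves=[
    [0, 0, 0, 4],
    [0, 0, 0, 4],
    [0, 0, 0, 4],
    [0, 0, 0, 4],
    [0, 0, 0, 4],
    [0, 0, 0, 0],
  ],
)

```text
time: 16.08
ee_pos: [0.6006, -0.0337, 0.1595]
ee_rot: [0.943, -0.333, -0.001, -0.001]
ft_force: [-4.9, 7.4, 2.4]
width: 0.0334
finger_force: 61.8
```

```bash
python3 - <<'E'
from h import *
go(.601,-.0346,.1595,-52.9);print(telemetry.state()['moment'])
s=viewer.snapshot("scene");cv2.imwrite("pics/t.png",cv2.convertScaleAbs(cv2.resize(s["color"][150:290,190:340],(600,560),interpolation=2),alpha=1.6))
E
```

```text
t 16.08 pos [ 0.6006 -0.0337  0.1595] yaw -38.9 tilt -1.000 F [-4.9  7.4  2.4] w 0.0334 g 61.8 q6 121.5
turn 14.0 shift cm x 0.10 y 0.03 z -0.00
[1.17106488 0.78955067 0.01476628]
```

View pics/t.png

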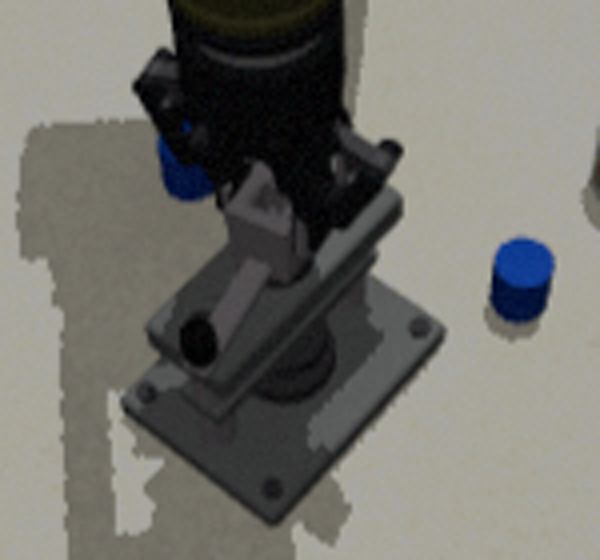

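The hub sits on the collar at (270,240), and the arm has swung with it to the knob at (198,338). I keep turning to the stop.

>>> carry_out(
  moves=[
    [0, 0, 0, 4],
    [0, 0, 0, 4],
    [0, 0, 0, 3],
    [0, 0, 0, 3],
    [0, 0, 0, 2],
    [0, 0, 0, 0],
  ],
)

```text
time: 16.63
ee_pos: [0.6007, -0.0334, 0.1595]
ee_rot: [0.888, -0.46, -0.002, -0.001]
ft_force: [-3.9, 7.6, 1.9]
width: 0.0333
finger_force: 61.8
```

```bash
python3 -c "
from h import *
go(.601,-.0346,.1595,-52.9);print(telemetry.state()['moment'],telemetry.state()['tau'][5])"
```

```text
t 16.63 pos [ 0.6007 -0.0334  0.1595] yaw -54.8 tilt -1.000 F [-3.9  7.6  1.9] w 0.0333 g 61.8 q6 137.4
turn -1.9 shift cm x 0.11 y 0.05 z -0.00
[1.23204198 0.72959945 0.0437852 ] 0.3527134470641613
```

>>> carry_out(
  moves=[
    [0, 0, 0, 2],
    [0, 0, 0, 2],
    [0, 0, 0, 2],
    [0, 0, 0, 0],
    [0, 0, 0, 0],
  ],
)

```text
time: 17.05
ee_pos: [0.6009, -0.0329, 0.1595]
ee_rot: [0.863, -0.505, -0.002, -0.001]
ft_force: [-4.7, 9.0, 1.7]
width: 0.0333
finger_force: 61.8
```

```bash
python3 -c "
from h import *
go(.601,-.0346,.1595,-52.9);print(telemetry.state()['moment'],telemetry.state()['tau'][5])"
```

```text
t 17.05 pos [ 0.6009 -0.0329  0.1595] yaw -60.7 tilt -1.000 F [-4.7  9.   1.7] w 0.0333 g 61.8 q6 143.3
turn -7.8 shift cm x 0.14 y 0.09 z -0.00
[1.44484625 0.69579722 0.02840414] 0.07019327720627189
```

>>> carry_out(
  moves=[
    [0, 0, 0, 1.5],
    [0, 0, 0, 1.5],
    [0, 0, 0, 0],
    [0, 0, 0, 0],
  ],
)

```text
time: 17.38
ee_pos: [0.601, -0.0328, 0.1595]
ee_rot: [0.85, -0.527, -0.002, -0.001]
ft_force: [-4.0, 8.5, 2.0]
width: 0.0335
finger_force: 62.0
```

```bash
python3 - <<'E'
from h import *
t=telemetry.state()
go(.601,-.0346,.1595,-52.9);print(t['moment'],t['tau'][5])
s=viewer.snapshot("scene");P=cloud(s).reshape(-1,3);G=s["color"].max(2).ravel()
near=(np.abs(P[:,0]-.605)<.03)&(np.abs(P[:,1]+.034)<.03)&(G>38)
T=P[near&(np.abs(P[:,2]-.191)<.006)];print(len(T),cv2.minAreaRect((T[:,:2]*1000).astype(np.float32)))
K=P[(np.abs(P[:,2]-.179)<.008)&(np.abs(np.hypot(P[:,0]-.605,P[:,1]+.0345)-.078)<.02)&(P[:,1]<-.06)];print("knob",len(K),K.mean(0),cv2.minAreaRect((K[:,:2]*1000).astype(np.float32)))
E
```

```text
t 17.38 pos [ 0.601  -0.0328  0.1595] yaw -63.6 tilt -1.000 F [-4.   8.5  2. ] w 0.0335 g 62.0 q6 146.3
turn -10.7 shift cm x 0.14 y 0.11 z -0.00
[1.54749344 0.59465395 0.45696247] 0.44925687834620476
77 ((604.599609375, -46.940834045410156), (41.19573211669922, 17.073223114013672), 12.209867477416992)
knob 62 [ 0.64073018 -0.10416218  0.17645263] ((640.7874145507812, -104.37972259521484), (14.773250579833984, 16.397510528564453), 64.93607330322266)
```

The moment about z jumped to 0.46 N m, so the stop is reached. I relax slightly, open and lift away.

>>> carry_out(
  moves=[
    [0, 0, 0, -2],
    [0, 0, 0, 0],
    [0, 0, 0, 0],
  ],
)

```text
time: 17.68
ee_pos: [0.6011, -0.0328, 0.1595]
ee_rot: [0.859, -0.513, -0.002, -0.001]
ft_force: [-4.2, 9.4, 1.7]
width: 0.0335
finger_force: 61.8
```

>>> carry_out(
  moves=[
    [0, 0, 0, 0],
    [0, 0, 0, 0],
    [0, 0, 0, 0],
    [0, 0, 0, 0],
    [0, 0, -0.5, 0],
    [0, 0, -1, 0],
    [0, 0, -2, 0],
    [0, 0, -2, 0],
  ],
  hand=65,
)

```text
time: 18.35
ee_pos: [0.6016, -0.0356, 0.2151]
ee_rot: [0.858, -0.513, -0.0, 0.0]
ft_force: [0.0, 0.3, -0.0]
width: 0.0555
finger_force: 0.0
```

>>> carry_out(
  moves=[
    [0, 0, -3, 0],
    [-1, 2, -3, 0],
    [-2, 3, 0, 0],
    [-2, 3, 0, 0],
    [-2, 3, 0, 0],
    [0, 0, 0, 0],
    [0, 0, 0, 0],
    [0, 0, 0, 0],
  ],
)

```text
time: 19.02
ee_pos: [0.4728, -0.0261, 0.2757]
ee_rot: [0.858, -0.513, 0.002, -0.001]
ft_force: [0.1, -0.2, 0.7]
width: 0.0553
finger_force: 0.0
```

```bash
python3 - <<'E'
from h import *
go(.601,-.0346,.1595,-52.9)
a=[]
for n,b in(("scene",(200,150,440,280)),("top",(150,140,390,270))):
    s=viewer.snapshot(n);P=cloud(s).reshape(-1,3);c0=(.605,-.0345) if n=="scene" else (.5988,-.0345)
    r=np.hypot(P[:,0]-c0[0],P[:,1]-c0[1]);T=P[(np.abs(P[:,2]-.191)<.005)&(r<.03)]
    print(n,len(T),cv2.minAreaRect((T[:,:2]*1000).astype(np.float32)) if len(T)>3 else "",np.median(T[:,2]) if len(T) else "")
    C=P[(np.abs(P[:,2]-.048)<.006)&(np.hypot(P[:,0]-.636,P[:,1]-.229)<.04)];print("cap",len(C),cv2.minAreaRect((C[:,:2]*1000).astype(np.float32)) if len(C)>3 else "")
    a.append(cv2.resize(s["color"][b[1]:b[3],b[0]:b[2]],(520,282),interpolation=2))
cv2.imwrite("pics/end.png",cv2.convertScaleAbs(np.vstack(a),alpha=1.6))
E
```

```text
t 19.02 pos [ 0.4728 -0.0261  0.2757] yaw -61.7 tilt -1.000 F [ 0.1 -0.2  0.7] w 0.0553 g 0.0 q6 143.4
turn -8.8 shift cm x 8.41 y -9.71 z 11.62
scene 214 ((603.9981689453125, -34.99053955078125), (36.29068374633789, 34.747554779052734), 27.95185661315918) 0.18954733634580495
cap 169 ((634.3419189453125, 231.14511108398438), (33.24312973022461, 36.688697814941406), 33.44137191772461)
top 0  
cap 133 ((628.42138671875, 231.6838836669922), (33.828453063964844, 33.1165657043457), 47.956363677978516)
```

View pics/end.png

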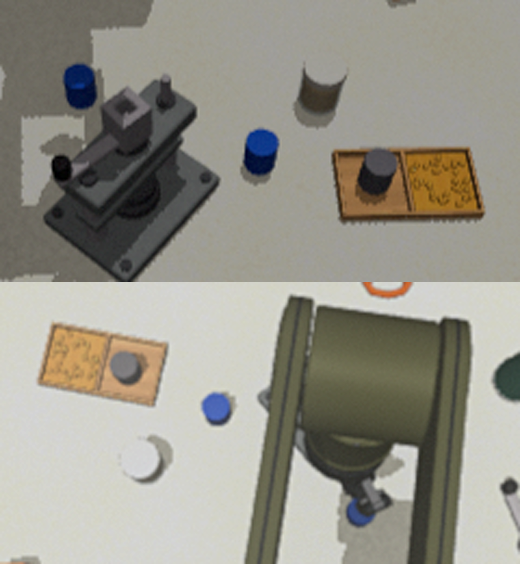

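The crank is home at (127,120), with its arm swung round past the nut. The cap stands upright in the empty cell at (378,170), and the gripper is clear.

```bash
python3 -c "
from bench import job
print(job.finish_job())"
```

```text
the job is handed in; nothing more can be done
None
```

I handed the job in at about 19 s of the 67 s allowed; no verdict came back. By my last measurements the cap stands in the empty cell, the crank is fully home on the spindle and turned to its stop (the turning moment rose sharply there), and no bystander was touched.

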